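# Hold the microphone boom level over its desk stand

## Task

We are mounting the counterweighted microphone boom on its desk stand. First turn the stand's clamp knob clockwise until it clicks over into its other end position, then lift the boom by its balance point, where the pivot lug is, keeping it level, and hold it level a few centimetres directly above the fork on the stand's post, in line with the fork's slot (either way round) and not touching the stand. Finish while still holding it there: do not lower it in or let go, and leave the mug, the radio and the stapler where they are.

Things in the scene. Friction and masses are not known exactly. Their poses are not given: they have to be found in the camera images.
- stand: Fixed grey cast desk stand: a foot 200 mm long (its x), 100 mm wide (its y) and 26 mm high, with a post at +x that carries the fork and a black knob at -x. Origin at the centre of the underside, z up. It never moves.
- stand_yoke (a point): Middle of the open top of the fork, 95 mm above the desk, 55 mm from the stand's origin along its +x. The fork: two upright steel cheeks, 34 mm long (x), 8 mm thick, 27 mm high, with a slot 26 mm wide between them that runs along the stand's x. The post below is 40 by 42 mm. Axes as the stand's.
- clamp_knob_grip (a point): Where to grip the clamp knob: on its vertical axis, 63 mm above the desk, 45 mm from the stand's origin along -x. Black knob: an upright grip bar 42 mm long, 14 mm thick, from 40 to 70 mm above the desk, on a skirt 44 mm across. The point turns with the knob, its x axis along the bar. At joint value 0 the bar lies along the stand's x.
- clamp_knob (a joint): Angle of the clamp knob in rad: 0 = clamped (start), grows as the knob turns clockwise seen from above, 1.2 = released (end stop). A sprung detent resists with at most 0.18 N m until half-way (0.6 rad), then drives the knob on to about 1.2, where it stays also when let go; let go well before half-way it springs back.
- boom_mid (a point): Middle of the boom's tube, 38 mm above the desk. Boom, about 0.5 kg: aluminium tube 14 mm square, 320 mm long along x; dark cast counterweight 40x40x52 mm at x=+138 mm (two thirds of the mass); steel adapter 22 mm across, 50 mm high, at x=-149 mm. It lies on these two, z up, the tube 31 mm clear of the desk. It balances at x=+75 mm, over its lug: grip the tube there across y.
- boom_lug (a point): Centre of the lower face of the boom's pivot lug, a steel block 20 mm long (x), 12 mm wide, 18 mm high under the tube at the balance point: 75 mm from the tube's middle towards the counterweight, 25 mm below the tube's centre line, 13 mm above the desk at the start. Axes as boom_mid. It fits the fork's slot.
- mug: White ceramic mug, 76 mm across, 90 mm high, handle to its +y. Origin at the centre of its underside. Leave alone.
- radio: Black hand-held radio lying flat, 115 by 56 by 32 mm, with an 80 mm stub aerial along its +x. Origin at the centre of the case's underside. Leave alone.
- stapler: Stapler, 130 by 34 by 48 mm, along its x. Origin at the centre of its underside. Leave alone.

How it is judged:
By the outcome, as a careful person would: the job done as asked, in the order asked, and still so for the second after the job is handed in, while the arm keeps its last pose, push and grip.
It also fails if it takes over 64 s, if anything falls off the work surface, if the arm or the gripper's body presses on something with over 40 N, if the wrist force passes 120 N, or if a joint passes its speed limit or range.

## Robot

A 6-joint arm with a two-finger parallel gripper is mounted at the origin on the work surface. World frame = base frame: x ahead of the robot, y to its left, z up, the work surface at z = 0. Lengths are in m, angles in rad, forces in N, time in s.
With the tool pointing down it reaches from about 0.25 to 0.775 m from the base axis. Payload 4 kg.
Tool frame: the origin (TCP) lies between the finger pads; the fingertips stand 22 mm ahead of it and the grasp point (between the pads) lies 3 mm ahead of it; x points along the fingers, z is the direction in which the jaws open and shut, and the axes are right-handed (so a half turn about x gives the same grasp; the last joint's range is limited). The gripper opens to 85 mm and grips with 20 to 120 N. Pads are 22 mm wide; open, the fingers measure 114 mm over their backs; the gripper's body (76 mm by 85 mm) begins 54 mm behind the grasp point. The pads swing forward as they close: fully open they stand 13 mm farther back than shut.
Start: joints at [1.154, 0.087, 1.371, -0, 1.684, -0.103], TCP at [0.17, 0.523, 0.219] pointing down, gripper open.
Joint ranges: [-3.1, 3.1], [-0.76, 2.03], [0.27, 2.55], [-1.08, 4.22], [0.17, 2.65], [-2.57, 2.57]. Speed limits (rad/s): [2.79, 2.79, 3.14, 3.14, 3.14, 3.14].

## Interface

Orientations are given as a unit quaternion [w, x, y, z].
In Python, from plant import * gives the robot as it stands. The module is installed in compiled form; this text tells all that it offers.
- The arm moves only by the tool jog_arm, never from a script. Its argument "commands" is a list of rows, each a list of 3 entries, a list of its own where there are three numbers: the turn, a rotation vector about the tool's x, y, z in rad, then the shift along the tool's x, y, z in mm, then the gripper command: -1 is fully open, 1 is shut, values between are in proportion. In form: [[[wx, wy, wz], [dx, dy, dz], jaw], ...]. A call has 1 to 20 rows; each row shifts and turns the commanded pose from where the row before left it, along the tool's axes as they then stand; what a row does not reach is not made up. A row lasts 1/12 s, in which the tool goes at most 41.7 mm and 7.16 degrees, less where a joint would pass 70% of its speed; a pose out of reach is approached as far as the arm can. A call with a gripper value outside its range is refused whole. The fingers move at their own pace and stop on an object; "grip_force" is the grip in N (left out, the last holds). Time passes only in rows, so rows that do not move let the fingers close. It gives the time, the measured TCP pose, the force and the opening at its end, in the units of the state.
- observe(): the state, without advancing time (a new reading comes with each control period).
- camera(name): name is "scene" or "side" or "wrist"; returns a dict with "image" (480x640x3 uint8, blue, green, red), "camera_matrix" (3x3 intrinsics, pixels), "R" (3x3) and "t" (3): a world point X has camera coordinates R X + t. Camera axes: x right, y down, z forward; pixel columns grow to the right and rows downward; lengths in m; the calibration is good to about 2 mm. A picture is of the moment at which its call begins. There is no depth.
- hand_in(): hands the job in, once; it reports no verdict.
Trained networks look in a picture, given as the dict that the camera call returned (one of the last four; its "shot" number tells which), for a name from the list of things; names that differ only in an ending like _2 or _b are one class to them, and where a whole thing is asked for, a point or a joint stands for the part that bears it (a point fixed in the world has none). Each returns a list of dicts, best first, with "conf" (0 to 1); they miss things now and then, are a little off and sometimes report something else, mostly with a low value. They report only what shows in the picture. A call takes as long as a camera call.
- recognise(name, picture): "rect" ([left, top, width, height] in pixels, round what is visible of it).
- outline_of(name, picture): "pixels" (480x640 bool, what is visible of it) and "rect" ([left, top, width, height] in pixels, round what is visible of it).
The state is a dict: "t": time; "joints": joint angles; "joint_velocities": joint speeds; "joint_efforts": joint torques, N m; "position": TCP position; "tool_rot": TCP orientation; "wrist_force": force on the tool from outside, world axes, zero at the start; "torque": the same for the moment, N m; "finger_gap": opening from 0.0 (shut) to 1.0 (fully open).
Only numpy, scipy, OpenCV 4.12 (cv2) and the standard library are available. Lean on these libraries where they do the work, as an engineer would, in place of code of your own. Each camera call takes 0.05 s, during which the arm holds its last target. There are 200 camera calls.

## Working session

There is one attempt and no reset: what is moved stays moved. The work goes in short steps, Python scripts to look and compute and a tool call to move; the robot and the scene stay as the last step left them, time stands still between calls to the robot, and variables do not carry over. Pictures are saved under pics/ and viewed, about 8 in all and at most 12, crops included, and the job is handed in when it is done.

Besides the shell and the picture viewer there is one more tool, called after ">>>" in YAML: its name, and indented under it one key for each argument. jog_arm: Moves the arm, as the interface text tells. Its arguments: {"type":"object","properties":{"commands":{"type":"array"},"grip_force":{"type":"number"}},"required":["commands"]}

```bash
mkdir -p pics; cat > h.py <<'E'
from plant import *
import numpy as np, cv2
def ray(p,uv,z):
    K=p["camera_matrix"];R=np.array(p["R"]);t=np.array(p["t"])
    d=R.T@np.linalg.inv(K)@np.array([uv[0],uv[1],1.]);c=-R.T@t
    return c+d*(z-c[2])/d[2]
def proj(p,X):
    c=np.array(p["R"])@np.array(X)+np.array(p["t"]);q=np.array(p["camera_matrix"])@c
    return q[:2]/q[2]
E
python3 - <<'E'
from h import *
s=observe();print(s["position"],s["tool_rot"],s["t"])
for n in ["scene","side"]:
    p=camera(n);cv2.imwrite(f"pics/{n}0.png",p["image"])
    print(n,"cam",-np.array(p["R"]).T@np.array(p["t"]))
    for o in ["stand","clamp_knob","boom_mid","boom_lug","mug","radio","stapler"]:
        r=outline_of(o,p)
        for q in r[:2]:
            ys,xs=np.nonzero(q["pixels"]); print(o,round(q["conf"],2),q["rect"],xs.mean().round(1),ys.mean().round(1))
E
```

```text
[0.16954912 0.5226519  0.21731613] [ 0.57128534 -0.41615874  0.57266121  0.41533613] 0.0
scene cam [ 1.33887733 -0.80785447  0.83945261]
stand 0.88 [368.3, 177.9, 67.2, 56.9] 403.3 204.4
clamp_knob 0.53 [385.7, 171.5, 19.6, 21.9] 394.7 184.3
boom_mid 0.86 [196.3, 237.0, 132.0, 60.9] 270.9 264.7
boom_mid 0.31 [170.2, 327.4, 48.6, 59.8] 194.3 358.0
boom_lug 0.74 [196.6, 239.1, 130.0, 58.3] 273.0 265.3
boom_lug 0.32 [371.9, 173.0, 64.9, 61.0] 403.2 204.2
mug 0.63 [392.8, 249.0, 49.7, 54.3] 416.1 274.6
radio 0.94 [300.4, 206.9, 67.8, 47.1] 327.7 226.8
stapler 0.91 [172.3, 325.1, 50.3, 65.4] 194.5 358.0
stapler 0.39 [390.8, 170.4, 13.9, 22.3] 394.7 184.9
side cam [ 0.09316945 -0.59746008  0.79839527]
stand 0.73 [177.9, 174.2, 78.7, 55.9] 215.9 204.3
stand 0.3 [185.6, 190.0, 20.6, 24.0] 196.4 201.1
clamp_knob 0.53 [184.3, 194.0, 22.7, 18.7] 196.1 200.7
boom_mid 0.63 [285.7, 248.1, 64.4, 122.9] 320.1 300.5
boom_lug 0.94 [288.2, 241.2, 61.1, 133.2] 319.8 301.5
mug 0.73 [322.4, 172.9, 27.6, 41.1] 335.4 192.0
radio 0.95 [221.5, 228.4, 68.4, 51.3] 251.0 256.6
stapler 0.72 [427.9, 306.0, 52.0, 54.2] 455.8 332.5
```

View pics/scene0.png

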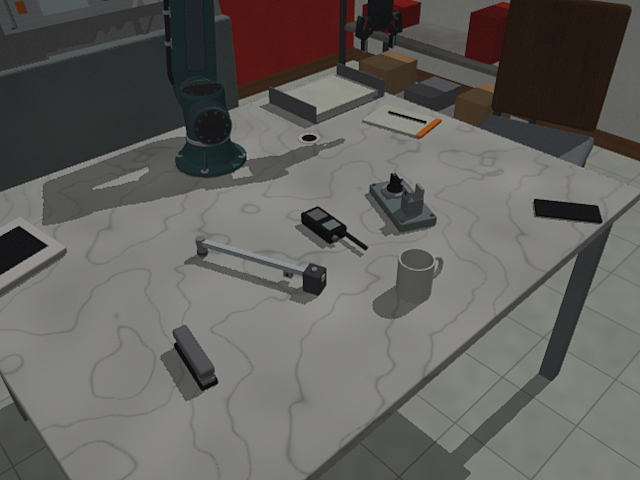

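View pics/side0.png

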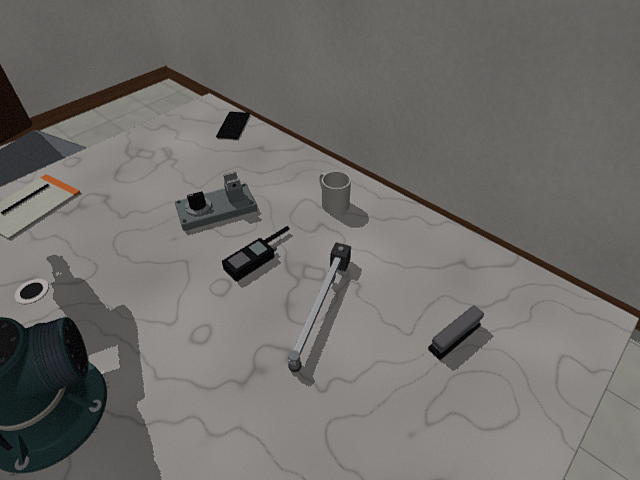

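The scene view shows the boom running from its adapter at (202,242) to the counterweight at (315,278). The stand is at (403,204), with the knob at (395,183) and the fork at (413,196). In the side view the knob is at (196,200), the fork at (234,186) and the boom runs from (294,360) to (341,253).

```bash
python3 - <<'E'
from h import *
A=camera("scene");B=camera("side")
def tri(a,b):
    M=[]
    for p,uv in((A,a),(B,b)):
        P=np.array(p["camera_matrix"])@np.c_[p["R"],p["t"]]
        M+= [uv[0]*P[2]-P[0],uv[1]*P[2]-P[1]]
    X=np.linalg.svd(np.array(M))[2][-1];return (X[:3]/X[3]).round(4)
print("knob",tri((394.7,184.3),(196.1,200.7)))
print("fork top",tri((413,189),(233,178)))
print("cw top",tri((316,270),(341,248)), "ad top",tri((201,238),(294,357)))
for n,z,a,b in (("mug",.045,(416,275.),(335.4,192)),("radio",.02,(327.7,226.8),(251,256.6)),("stapler",.025,(194.5,358),(455.8,332.5))):print(n,ray(A,a,z).round(3),ray(B,b,z).round(3))
# stand footprint corners by outline min-area rect on plane z=.02
for p in(A,B):
    q=outline_of("stand",p)[0]["pixels"].astype(np.uint8)
    c=max(cv2.findContours(q,cv2.RETR_EXTERNAL,cv2.CHAIN_APPROX_NONE)[0],key=len)[:,0]
    w=np.array([ray(p,x,.02)[:2] for x in c],np.float32);print(cv2.minAreaRect(w))
    q=outline_of("boom_mid",p)[0]["pixels"]; ys,xs=np.nonzero(q)
    w=np.array([ray(p,x,.036)[:2] for x in zip(xs,ys)]);m=w.mean(0);u=np.linalg.svd(w-m,full_matrices=False)[2][0];print("boom",m,u,np.ptp((w-m)@u), np.degrees(np.arctan2(u[1],u[0])))
s=observe();from scipy.spatial.transform import Rotation as R
q=s["tool_rot"];print(R.from_quat([q[1],q[2],q[3],q[0]]).as_matrix().round(3))
E
```

```text
knob [0.5146 0.2257 0.0441]
fork top [0.6083 0.1794 0.0906]
cw top [ 0.6363 -0.167   0.0508] ad top [ 0.3665 -0.277   0.0447]
mug [ 0.788 -0.021  0.045] [ 0.786 -0.021  0.045]
radio [ 0.509 -0.011  0.02 ] [ 0.494 -0.008  0.02 ]
stapler [ 0.645 -0.48   0.025] [ 0.633 -0.478  0.025]
((0.5573767423629761, 0.21627651154994965), (0.14223740994930267, 0.2576730251312256), 65.18238830566406)
boom [ 0.53670327 -0.21543552] [0.9338894  0.35756201] 0.3408667721037989 20.950546148539473
((0.5122668743133545, -0.22146959602832794), (0.3505100905895233, 0.051773738116025925), 24.40850067138672)
boom [ 0.50716196 -0.22144319] [-0.92273612 -0.3854323 ] 0.34661110467729334 -157.32941950178903
[[ 0.    -0.951  0.309]
 [ 0.     0.309  0.951]
 [-1.    -0.     0.   ]]
```

>>> jog_arm:
  commands:
    - [[0.0725,0,0],[0,0,0],-1]
    - [[0.0725,0,0],[0,0,0],-1]
    - [[0,0,0],[0,-35,-9],-1]
    - [[0,0,0],[0,-35,-9],-1]
    - [[0,0,0],[0,-35,-9],-1]
    - [[0,0,0],[0,-35,-9],-1]
    - [[0,0,0],[0,-35,-9],-1]
    - [[0,0,0],[0,-35,-9],-1]
    - [[0,0,0],[0,-35,-9],-1]
    - [[0,0,0],[0,-35,-9],-1]
    - [[0,0,0],[0,-35,-9],-1]
    - [[0,0,0],[0,-35,-9],-1]
    - [[0,0,0],[0,-35,-9],-1]
    - [[0,0,0],[0,-35,-9],-1]
    - [[0,0,0],[0,-20,-5],-1]
    - [[0,0,0],[0,0,0],-1]
  grip_force: 60

```text
t: 2.43
position: [0.5171, 0.2236, 0.2178]
tool_rot: [0.601, -0.372, 0.602, 0.371]
wrist_force: [0.5, -0.2, -0.4]
finger_gap: 1.005
```

```bash
python3 - <<'E'
from h import *
s=observe();print(s["t"],s["position"],s["wrist_force"])
p=camera("wrist");cv2.imwrite("pics/w1.png",p["image"])
print("cam",-np.array(p["R"]).T@np.array(p["t"]))
for o in ["stand","clamp_knob"]:
    for q in outline_of(o,p)[:2]:
        ys,xs=np.nonzero(q["pixels"]);print(o,round(q["conf"],2),q["rect"],xs.mean(),ys.mean(),cv2.minAreaRect(np.c_[xs,ys].astype(np.float32)))
print(proj(p,[.515,.226,.07]),proj(p,[.608,.179,.095]))
E
```

```text
2.4333 [0.51712413 0.22359411 0.21778105] [ 0.49716105 -0.16477738 -0.43008946]
cam [0.45791429 0.25313153 0.37235018]
stand 0.57 [264.3, 152.5, 109.5, 214.3] 320.1996452103396 250.58307146477446 ((320.0836486816406, 258.5940856933594), (208.37550354003906, 106.331787109375), 88.15238952636719)
clamp_knob 0.87 [293.9, 195.9, 49.6, 50.6] 318.9382113821138 217.6260162601626 ((320.1971435546875, 217.52365112304688), (50.717529296875, 46.50511169433594), 51.8427734375)
[318.69834204 224.6326656 ] [318.13288624 351.33214558]
```

View pics/w1.png

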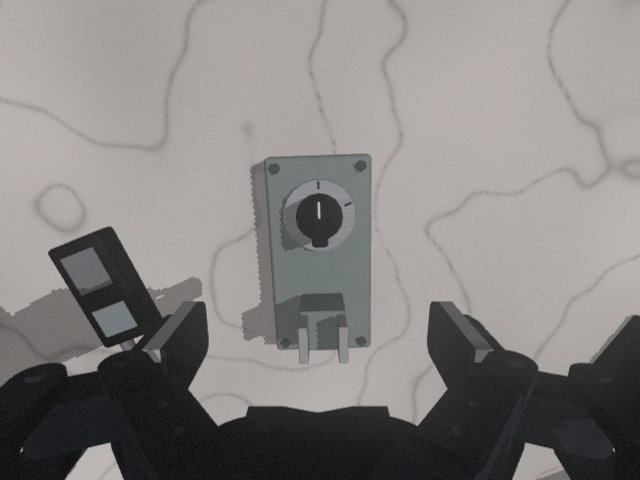

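The wrist view shows the knob at (319,217) with its bar vertical in the image. The fork cheeks are at x=299–309 and x=338–348, down to y≈362. The foot's corners are near (267,157), (371,154), (371,347) and (276,350).

```bash
python3 - <<'E'
from h import *
p=camera("wrist")
c=[ray(p,u,.026)[:2] for u in((266,157),(371,154),(371,347),(276,349))]
for x in c:print(x.round(4))
a=(c[0]+c[1])/2;b=(c[2]+c[3])/2;print("foot mid",((a+b)/2).round(4),np.linalg.norm(b-a))
for u,z in(((319,217),.04),((319,217),.045),((319.5,246),.07),((319,201),.07),((304,362),.095),((343.5,362),.095),((304,331),.095),((343.5,331),.095)):print(u,z,ray(p,u,z)[:2].round(4))
for yaw,o in ((-26.3,(.5575,.205)),):
  y=np.radians(yaw);R=np.array([[np.cos(y),-np.sin(y)],[np.sin(y),np.cos(y)]])
g=cv2.cvtColor(p["image"],6);cv2.imwrite("pics/w1c.png",cv2.resize(np.clip(p["image"][140:380,240:400].astype(int)*2,0,255).astype(np.uint8),None,fx=2.5,fy=2.5,interpolation=cv2.INTER_CUBIC))
E
```

```text
[0.4418 0.2107]
[0.4819 0.2982]
[0.6624 0.2175]
[0.6201 0.1266]
foot mid [0.5516 0.2132] 0.19744633479510057
(319, 217) 0.04 [0.511  0.2307]
(319, 217) 0.045 [0.5102 0.2311]
(319.5, 246) 0.07 [0.5286 0.2223]
(319, 201) 0.07 [0.4939 0.2389]
(304, 362) 0.095 [0.6089 0.168 ]
(343.5, 362) 0.095 [0.6238 0.1983]
(304, 331) 0.095 [0.5827 0.1811]
(343.5, 331) 0.095 [0.5973 0.2107]
```

View pics/w1c.png

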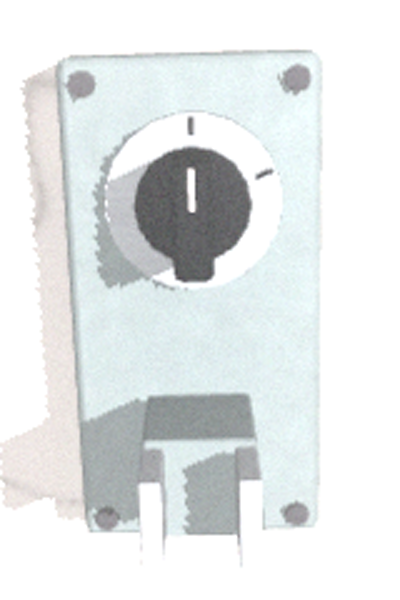

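>>> jog_arm:
  commands:
    - [[0,0,0],[30,9,4],-1]
    - [[0,0,0],[35,0,0],-1]
    - [[0,0,0],[35,0,0],-1]
    - [[0,0,0],[30,0,0],-1]
    - [[0,0,0],[20,0,0],-1]
    - [[0,0,0],[0,0,0],-1]
    - [[0,0,0],[0,0,0],1]
    - [[0,0,0],[0,0,0],1]
    - [[0,0,0],[0,0,0],1]
    - [[0,0,0],[0,0,0],1]
    - [[0,0,0],[0,0,0],1]
    - [[0,0,0],[0,0,0],1]
    - [[0,0,0],[0,0,0],1]
    - [[0,0,0],[0,0,0],1]
  grip_force: 50

```text
t: 3.8
position: [0.5081, 0.2345, 0.0687]
tool_rot: [0.601, -0.373, 0.6, 0.373]
wrist_force: [0.3, 0.1, -0.6]
finger_gap: -0.001
```

```bash
python3 - <<'E'
from h import *
s=observe();print(s["t"],s["position"],s["finger_gap"],s["wrist_force"])
I=[]
for n,c in(("scene",(394,180)),("side",(200,195))):
    p=camera(n)["image"];x,y=c;I.append(cv2.resize(p[y-50:y+50,x-65:x+65],None,fx=3,fy=3,interpolation=2))
cv2.imwrite("pics/k2.png",np.hstack(I))
p=camera("wrist");I=p["image"];cv2.imwrite("pics/w2.png",np.clip(I*1.5,0,255).astype(np.uint8))
E
```

```text
3.8 [0.50805327 0.23452973 0.06874403] -0.001472542886692108 [ 0.29285166  0.09441001 -0.61882662]
```

View pics/k2.png

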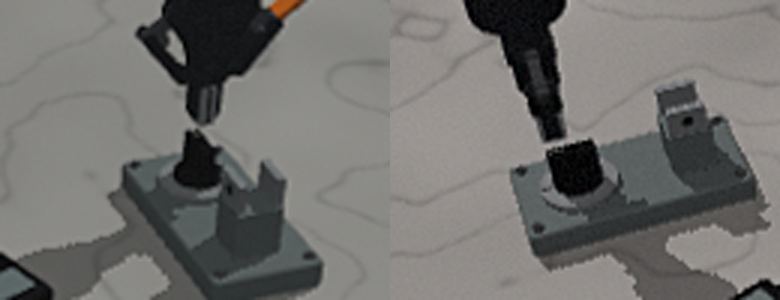

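View pics/w2.png

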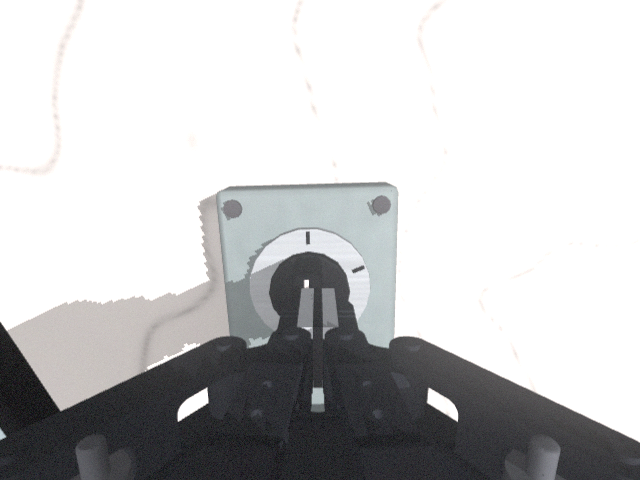

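The jaws shut on nothing. In both fixed views the closed fingertips hang above the knob's top: tips at about scene (397,171) and side (188,191). I'll check the tip's true position.

```bash
python3 - <<'E'
from h import *
A=camera("scene");B=camera("side");W=camera("wrist")
def tri(*pp):
    M=[]
    for p,uv in pp:
        P=np.array(p["camera_matrix"])@np.c_[p["R"],p["t"]]
        M+= [uv[0]*P[2]-P[0],uv[1]*P[2]-P[1]]
    X=np.linalg.svd(np.array(M))[2][-1];return (X[:3]/X[3]).round(4)
print("tip",tri((A,(397,170.7)),(B,(187.7,191))))
X=[.5081,.2345,.0467]
print("expected",proj(A,X),proj(B,X),proj(W,X))
# knob top corners: scene crop / side crop
print("knobtop mid",tri((A,(394.5,175.5)),(B,(196,193.5))))
print("wristcam",-np.array(W["R"]).T@np.array(W["t"]))
for z in(.04,.05,.06,.07):print(z,ray(W,(308,283),z).round(4))
# fork top
print("fork",tri((A,(329+255/3,130+178/3)),(B,(135+290/3,145+95/3))))
a=ray(W,(308,287),.026)
for u in((308,238),):print(ray(W,u,.026))
# corner screws as plane check
for u in((231,209),(381,205)):print(ray(W,u,.026).round(4))
E
```

```text
tip [0.5064 0.2404 0.075 ]
expected [395.2892254  181.02718971] [192.06069892 200.21807176] [317.40490742 281.4220261 ]
knobtop mid [0.5161 0.2194 0.073 ]
wristcam [0.44864743 0.26344798 0.22306581]
0.04 [0.509  0.2285 0.04  ]
0.05 [0.5057 0.2304 0.05  ]
0.06 [0.5024 0.2324 0.06  ]
0.07 [0.4991 0.2343 0.07  ]
fork [0.6088 0.1839 0.0894]
[0.4899393 0.2377053 0.026    ]
[0.4571 0.2076 0.026 ]
[0.491  0.2812 0.026 ]
```

>>> jog_arm:
  commands:
    - [[0,0,0],[-40,0,0],1]
    - [[0,0,0],[-40,0,0],1]
    - [[0,0,0],[-40,0,0],-1]
    - [[0,0,0],[-30,0,0],-1]
    - [[0,0,0],[0,0,0],-1]
    - [[0,0,0],[0,0,0],-1]

```text
t: 4.6
position: [0.5093, 0.235, 0.2218]
tool_rot: [0.603, -0.374, 0.598, 0.373]
wrist_force: [-0.2, -0.1, 0.4]
finger_gap: 0.566
```

```bash
cat > fit.py <<'E'
from h import *
from scipy.optimize import minimize
def box(c,s):
    return np.array([[c[0]+i*s[0]/2,c[1]+j*s[1]/2,c[2]+k*s[2]/2] for i in(-1,1) for j in(-1,1) for k in(-1,1)])
def cyl(x,r,z0,z1,n=20):
    return np.array([[x+r*np.cos(a),r*np.sin(a),z] for a in np.linspace(0,6.28,n) for z in(z0,z1)])
STAND=[box((0,0,.013),(.2,.1,.026)),box((.055,0,.047),(.04,.042,.042)),box((.055,.017,.0815),(.034,.008,.027)),box((.055,-.017,.0815),(.034,.008,.027)),cyl(-.045,.022,.026,.04),box((-.045,0,.055),(.042,.014,.03))]
BOOM=[box((0,0,0),(.32,.014,.014)),box((.138,0,-.012),(.04,.04,.052)),cyl(-.149,.011,-.038,.012),box((.075,0,-.016),(.02,.012,.018))]
def render(p,parts,T,off=(0,0,0)):
    m=np.zeros((480,640),np.uint8)
    y=T[3];R=np.array([[np.cos(y),-np.sin(y),0],[np.sin(y),np.cos(y),0],[0,0,1]])
    Rc=np.array(p["R"]);t=np.array(p["t"])-Rc@np.array(off)
    for b in parts:
        X=(b@R.T+np.array(T[:3]))@Rc.T+t;q=X@np.array(p["camera_matrix"]).T;q=q[:,:2]/q[:,2:]
        h=cv2.convexHull((q*16).astype(np.int32));cv2.fillConvexPoly(m,h,1,shift=4)
    return m.astype(float)
def fit(views,parts,z,x0):
    # smoothed-mask difference
    bl=lambda m:cv2.GaussianBlur(m.astype(float),(0,0),2)
    tg=[bl(q) for _,q in views]
    f=lambda x:sum(((bl(render(p,parts,(x[0],x[1],z,x[2])))-g)**2).sum() for (p,_),g in zip(views,tg))
    S=np.array([x0]+[np.array(x0)+d for d in np.diag([.01,.01,.1])])
    r=minimize(f,x0,method="Nelder-Mead",options=dict(initial_simplex=S,xatol=1e-4,fatol=.1));return r.x,r.fun
E
python3 - <<'E'
from fit import *
s=observe();print(s["t"],s["position"])
P={n:camera(n) for n in("scene","side","wrist")}
M={n:outline_of("stand",P[n])[0] for n in P}
print({n:(M[n]["conf"],M[n]["rect"]) for n in M})
for S in(["scene","side"],["scene"],["side"]):
    x,f=fit([(P[n],M[n]["pixels"]) for n in S],STAND,0,[.556,.209,-.44]);print(S,x.round(4),f)
    if len(S)==2:X=x
print("knob",X[:2]-.045*np.array([np.cos(X[2]),np.sin(X[2])]),"fork",X[:2]+.055*np.array([np.cos(X[2]),np.sin(X[2])]))
W=P["wrist"];bl=lambda m:cv2.GaussianBlur(m.astype(float),(0,0),2)
g=bl(M["wrist"]["pixels"])
h=lambda o:((bl(render(W,STAND,(X[0],X[1],0,X[2]+o[3]),o[:3]))-g)**2).sum()
r=minimize(h,[0,0,0,0],method="Nelder-Mead",options=dict(initial_simplex=np.vstack([np.zeros(4),np.diag([.02,.02,.02,.05])])))
print("wrist cam offset",r.x.round(4),r.fun)
B=[(P[n],outline_of("boom_mid",P[n])[0]["pixels"]) for n in("scene","side")]
for V in(B,B[:1],B[1:]):print("boom",fit(V,BOOM,.038,[.507,-.22,.385]))
for k,n in enumerate(("scene","side")):
    im=P[n]["image"].copy()
    for T,pt in((X,STAND),):
        e=cv2.findContours(render(P[n],pt,(X[0],X[1],0,X[2])).astype(np.uint8),0,1)[0];cv2.drawContours(im,e,-1,(0,255,255),1)
    c=((400,190),(215,190))[k];crop=cv2.resize(im[c[1]-70:c[1]+60,c[0]-65:c[0]+65],None,fx=3,fy=3,interpolation=2)
    out=crop if k==0 else np.hstack([out,crop])
cv2.imwrite("pics/f.png",out)
E
```

```text
4.6 [0.50926803 0.23501998 0.2218039 ]
{'scene': (0.87, [367.1, 176.1, 70.4, 56.1]), 'side': (0.68, [175.8, 172.4, 82.1, 56.1]), 'wrist': (0.78, [258.1, 171.0, 106.9, 209.5])}
['scene', 'side'] [ 0.5565  0.2057 -0.4328] 101.32264541170652
['scene'] [ 0.5589  0.2034 -0.4326] 60.297046669552216
['side'] [ 0.5557  0.2055 -0.4272] 31.965602982159872
knob [0.51567415 0.22453066] fork [0.60645545 0.18259313]
wrist cam offset [-0.0002 -0.0018  0.0068  0.0064] 23.995819772427147
boom (array([ 0.50600761, -0.22187089,  0.39112192]), np.float64(83.52422109961017))
boom (array([ 0.50641128, -0.22335079,  0.39273033]), np.float64(14.970795072619149))
boom (array([ 0.50507903, -0.22132956,  0.38612765]), np.float64(51.3666511583012))
```

View pics/f.png

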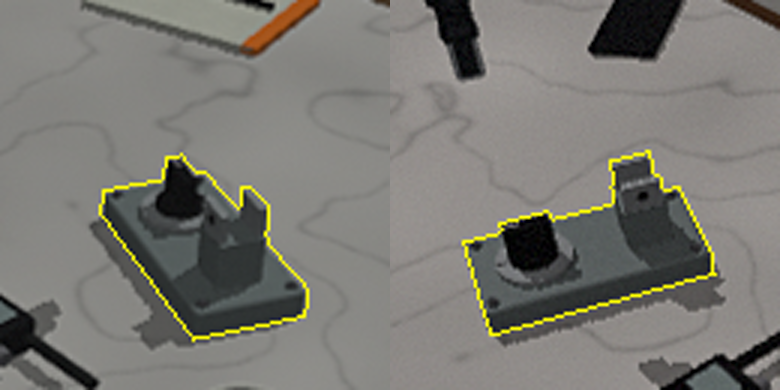

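The stand model outline sits exactly on the stand in both fixed views. That puts the knob at (0.516, 0.2245) and the fork at (0.6065, 0.1826). Next I'll work out how far the closed tip really reaches, using the earlier wrist and side pixels.

```bash
python3 - <<'E'
from fit import *
s=observe();W=camera("wrist");B=camera("side");A=camera("scene")
from scipy.spatial.transform import Rotation as R
q=s["tool_rot"];T=R.from_quat([q[1],q[2],q[3],q[0]]).as_matrix();print(T.round(3))
c=-np.array(W["R"]).T@np.array(W["t"]);print("cam in tool",T.T@(c-s["position"]))
for a in(0,-.01,.01,.022):
  for b in(0,.011): print(a,b,proj(W,s["position"]+T@[a,b,0]).round(1))
print("side/scene proj now of tip a=.013,0:",[ (proj(B,s["position"]+T@[a,0,0]).round(1),proj(A,s["position"]+T@[a,0,0]).round(1)) for a in(-.01,0,.01,.022)])
cv2.imwrite("pics/g.png",np.hstack([cv2.resize(B["image"][80:190,130:260],None,fx=3,fy=3),cv2.resize(A["image"][70:180,330:460],None,fx=3,fy=3)]))
E
```

```text
[[-0.002 -0.897  0.443]
 [-0.001  0.443  0.897]
 [-1.     0.002 -0.002]]
cam in tool [-0.1546125   0.0659673  -0.00031537]
0 0 [317.3 298. ]
0 0.011 [317.4 275. ]
-0.01 0 [317.4 307.3]
-0.01 0.011 [317.4 283. ]
0.01 0 [317.3 289.7]
0.01 0.011 [317.3 267.9]
0.022 0 [317.3 280.9]
0.022 0.011 [317.3 260.3]
side/scene proj now of tip a=.013,0: [(array([175.3, 141.4]), array([400.4, 117. ])), (array([176.3, 145. ]), array([400.1, 120.8])), (array([177.3, 148.6]), array([399.8, 124.6])), (array([178.5, 152.9]), array([399.4, 129. ]))]
```

View pics/g.png

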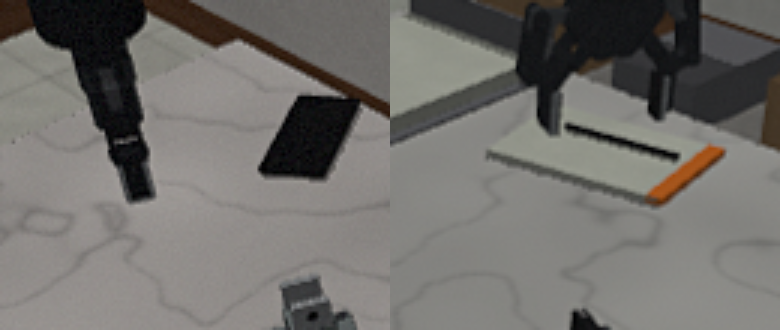

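>>> jog_arm:
  commands:
    - [[-0.026,0,0],[30,-11,-6],-1]
    - [[0,0,0],[35,0,0],-1]
    - [[0,0,0],[35,0,0],-1]
    - [[0,0,0],[35,0,0],-1]
    - [[0,0,0],[25,0,0],-1]
    - [[0,0,0],[15,0,0],-1]
    - [[0,0,0],[0,0,0],-1]
    - [[0,0,0],[0,0,0],1]
    - [[0,0,0],[0,0,0],1]
    - [[0,0,0],[0,0,0],1]
    - [[0,0,0],[0,0,0],1]
    - [[0,0,0],[0,0,0],1]
    - [[0,0,0],[0,0,0],1]
    - [[0,0,0],[0,0,0],1]
    - [[0,0,0],[0,0,0],1]
  grip_force: 50

```text
t: 6.4
position: [0.5161, 0.2253, 0.0449]
tool_rot: [0.597, -0.381, 0.594, 0.381]
wrist_force: [2.0, 2.2, 3.9]
finger_gap: 0.148
```

>>> jog_arm:
  commands:
    - [[0.1,0,0],[0,0,0],1]
    - [[0.1,0,0],[0,0,0],1]
    - [[0.1,0,0],[0,0,0],1]
    - [[0.1,0,0],[0,0,0],1]
    - [[0.1,0,0],[0,0,0],1]
    - [[0.1,0,0],[0,0,0],1]
    - [[0.1,0,0],[0,0,0],1]
    - [[0.1,0,0],[0,0,0],1]
    - [[0.1,0,0],[0,0,0],1]
    - [[0.1,0,0],[0,0,0],1]
    - [[0.1,0,0],[0,0,0],1]
    - [[0.09,0,0],[0,0,0],1]
    - [[0,0,0],[0,0,0],1]
    - [[0,0,0],[0,0,0],1]

```text
t: 7.57
position: [0.5151, 0.2248, 0.0449]
tool_rot: [0.707, 0.019, 0.707, -0.018]
wrist_force: [-2.1, 1.4, 7.0]
finger_gap: 0.148
```

>>> jog_arm:
  commands:
    - [[0,0,0],[0,0,0],-1]
    - [[0,0,0],[0,0,0],-1]
    - [[0,0,0],[0,0,0],-1]
    - [[0,0,0],[0,0,0],-1]
    - [[0,0,0],[-20,0,0],-1]
    - [[0,0,0],[-40,0,0],-1]
    - [[0,0,0],[-40,0,0],-1]
    - [[0,0,0],[-40,0,0],-1]
    - [[0,0,0],[-40,0,0],-1]
    - [[0,0,0],[0,0,0],-1]

```text
t: 8.4
position: [0.5189, 0.2254, 0.2343]
tool_rot: [0.713, 0.02, 0.701, -0.016]
wrist_force: [1.1, 1.1, 1.4]
finger_gap: 0.999
```

```bash
python3 - <<'E'
from h import *
s=observe();print(s["t"],s["position"],s["joints"])
W=camera("wrist");K=outline_of("clamp_knob",W)
print([(k["conf"],k["rect"]) for k in K[:2]])
c=proj(W,[.516,.2245,.05]).astype(int);x,y=c;print(c)
w=cv2.resize(np.clip(W["image"][max(y-60,0):y+60,x-70:x+70]*2.,0,255).astype(np.uint8),None,fx=3,fy=3)
S=camera("side")["image"][160:240,165:265];S=cv2.resize(np.clip(S*1.7,0,255).astype(np.uint8),(450,360),interpolation=2)
w=cv2.resize(w,(350,300));out=np.zeros((360,800,3),np.uint8);out[:300,:350]=w;out[:,350:]=S
cv2.imwrite("pics/k3.png",out)
E
```

```text
8.4 [0.51892165 0.22535924 0.23427156] [ 3.09613795e-01  1.06512302e-01  1.31891565e+00 -1.99948584e-04
  1.69820361e+00  3.61693818e-01]
[]
[311 222]
```

View pics/k3.png

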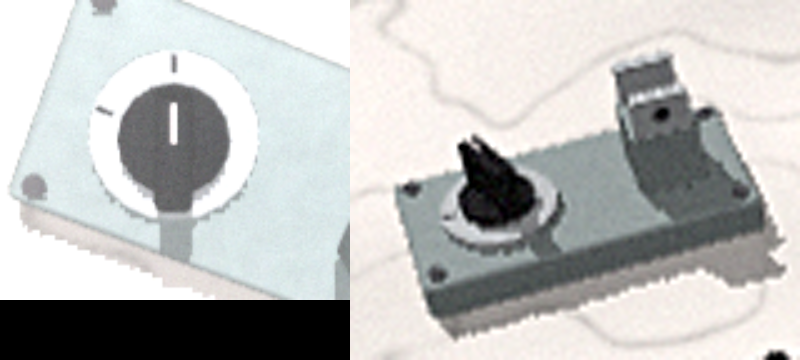

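The knob's pointer now sits on the second mark and stays there with the jaws off it. On to the boom.

>>> jog_arm:
  commands:
    - [[0.113,0,0],[0,0,0],-1]
    - [[0.113,0,0],[0,0,0],-1]
    - [[0.113,0,0],[0,0,0],-1]
    - [[0.113,0,0],[0,0,0],-1]
    - [[0.113,0,0],[0,0,0],-1]
    - [[0.113,0,0],[0,0,0],-1]
    - [[0.113,0,0],[0,0,0],-1]
    - [[0.113,0,0],[0,0,0],-1]
    - [[0.113,0,0],[0,0,0],-1]
    - [[0.113,0,0],[0,0,0],-1]
    - [[0,0,0],[0,0,0],-1]
  grip_force: 100

```text
t: 9.47
position: [0.514, 0.2238, 0.2203]
tool_rot: [0.586, 0.393, 0.588, -0.396]
wrist_force: [-0.2, 0.9, -0.3]
finger_gap: 0.998
```

>>> jog_arm:
  commands:
    - [[0,0,0],[0,-9,34],-1]
    - [[0,0,0],[0,-9,34],-1]
    - [[0,0,0],[0,-9,34],-1]
    - [[0,0,0],[0,-9,34],-1]
    - [[0,0,0],[0,-9,34],-1]
    - [[0,0,0],[0,-9,34],-1]
    - [[0,0,0],[0,-9,34],-1]
    - [[0,0,0],[0,-9,34],-1]
    - [[0,0,0],[0,-9,34],-1]
    - [[0,0,0],[0,-9,34],-1]
    - [[0,0,0],[0,-9,34],-1]
    - [[0,0,0],[0,-9,34],-1]
    - [[0,0,0],[0,0,0],-1]
    - [[0,0,0],[0,0,0],-1]

```text
t: 10.63
position: [0.5689, -0.1958, 0.2207]
tool_rot: [0.585, 0.394, 0.589, -0.394]
wrist_force: [-0.1, -0.1, -0.2]
finger_gap: 1.003
```

```bash
python3 - <<'E'
from fit import *
from scipy.spatial.transform import Rotation as R
s=observe();q=s["tool_rot"];T=R.from_quat([q[1],q[2],q[3],q[0]]).as_matrix();print(s["t"],s["position"],s["joints"].round(3));print(T.round(3))
W=camera("wrist");m=outline_of("boom_mid",W);print([(k["conf"],k["rect"]) for k in m[:2]])
for b in m[:1]:
    print(fit([(W,b["pixels"])],BOOM,.038,[.506,-.2219,.391]))
x=[.506,-.2219,.391];im=W["image"].copy()
e=cv2.findContours(render(W,BOOM,(x[0],x[1],.038,x[2])).astype(np.uint8),0,1)[0];cv2.drawContours(im,e,-1,(0,255,255),1)
cv2.imwrite("pics/b4.png",im)
print(T.T@(np.array([.5753,-.1933,.038])-s["position"]))
E
```

```text
10.6333 [ 0.568898   -0.19576567  0.22067285] [-0.426  0.206  1.232  0.     1.708  0.757]
[[-0.004  0.926  0.378]
 [ 0.002  0.378 -0.926]
 [-1.    -0.003 -0.004]]
[(0.91, [296.1, 116.0, 46.4, 295.9])]
(array([ 0.50544238, -0.22012063,  0.39140713]), np.float64(466.0659909193696))
[0.18264872 0.00743084 0.00081543]
```

View pics/b4.png

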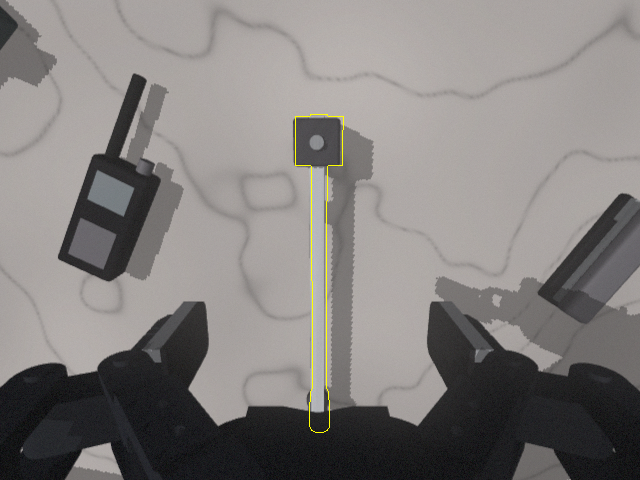

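The wrist view shows the boom model outline on the boom, with the counterweight at (318,141). The tube at x≈318 lies midway between the open fingers.

>>> jog_arm:
  commands:
    - [[0,0,0],[30,7,1],-1]
    - [[0,0,0],[40,0,0],-1]
    - [[0,0,0],[40,0,0],-1]
    - [[0,0,0],[40,0,0],-1]
    - [[0,0,0],[30,0,0],-1]
    - [[0,0,0],[15,0,0],-1]
    - [[0,0,0],[9,0,0],-1]
    - [[0,0,0],[0,0,0],-1]
    - [[0,0,0],[0,0,0],1]
    - [[0,0,0],[0,0,0],1]
    - [[0,0,0],[0,0,0],1]
    - [[0,0,0],[0,0,0],1]
    - [[0,0,0],[0,0,0],1]
    - [[0,0,0],[0,0,0],1]
    - [[0,0,0],[0,0,0],1]
    - [[0,0,0],[0,0,0],1]
  grip_force: 100

```text
t: 12.07
position: [0.577, -0.1923, 0.0206]
tool_rot: [0.587, 0.394, 0.587, -0.394]
wrist_force: [-1.9, 2.9, 5.3]
finger_gap: 0.13
```

>>> jog_arm:
  commands:
    - [[0,0,0],[-5,0,0],1]
    - [[0,0,0],[-10,0,0],1]
    - [[0,0,0],[-15,0,0],1]
    - [[0,0,0],[-20,0,0],1]
    - [[0,0,0],[-20,0,0],1]
    - [[0,0,0],[-20,0,0],1]
    - [[0,0,0],[-20,0,0],1]
    - [[0,0,0],[-20,0,0],1]
    - [[0,0,0],[-10,0,0],1]
    - [[0,0,0],[0,0,0],1]
    - [[0,0,0],[0,0,0],1]

```text
t: 12.98
position: [0.5766, -0.1925, 0.1592]
tool_rot: [0.587, 0.394, 0.587, -0.394]
wrist_force: [-0.4, 0.0, -4.7]
finger_gap: 0.127
```

```bash
cat >> fit.py <<'E'
def pose6(views,x0):
    """x,y,z,yaw,pitch of held boom (tube middle); pitch about boom y"""
    bl=lambda m:cv2.GaussianBlur(m.astype(float),(0,0),2)
    tg=[bl(q) for _,q in views]
    def f(x):
        c,s=np.cos(x[4]),np.sin(x[4]);Rp=np.array([[c,0,s],[0,1,0],[-s,0,c]])
        pt=[b@Rp.T for b in BOOM]
        return sum(((bl(render(p,pt,x[:4]))-g)**2).sum() for (p,_),g in zip(views,tg))
    S=np.vstack([x0,np.array(x0)+np.diag([.01,.01,.01,.05,.05])])
    r=minimize(f,x0,method="Nelder-Mead",options=dict(initial_simplex=S,maxiter=600,xatol=1e-4,fatol=.1));return r.x,r.fun
def held(x0,order=("scene","side")):
    from scipy.spatial.transform import Rotation as R
    s=observe();q=s["tool_rot"];T=R.from_quat([q[1],q[2],q[3],q[0]]).as_matrix()
    print(s["t"],s["position"],s["finger_gap"],s["wrist_force"],s["torque"],s["joints"].round(3));print(T.round(3))
    V=[]
    for n in order:
        p=camera(n);m=outline_of("boom_mid",p)
        print(n,[(k["conf"],k["rect"]) for k in m[:2]])
        if m:V.append((p,m[0]["pixels"]))
    x,f=pose6(V,x0);print("boom",x.round(4),f)
    c,s_=np.cos(x[4]),np.sin(x[4]);l=np.array([.075*c-.025*s_,0,-.075*s_-.025*c])
    print("lug",x[0]+np.cos(x[3])*l[0],x[1]+np.sin(x[3])*l[0],x[2]+l[2]);return x,V
E
python3 - <<'E'
from fit import *
held([.507,-.221,.198,.391,0.])
E
```

```text
12.9833 [ 0.57664196 -0.19253816  0.15915756] 0.1265758898529542 [-0.42349746  0.03985487 -4.70457166] [ 0.02926441 -0.02485735  0.02906857] [-0.415  0.234  1.321 -0.     1.587  0.767]
[[-0.     0.925  0.379]
 [-0.     0.379 -0.925]
 [-1.    -0.    -0.   ]]
scene [(0.82, [185.8, 183.6, 138.5, 61.3])]
side [(0.6, [284.8, 206.8, 68.0, 127.8])]
boom [ 0.5025 -0.2214  0.1719  0.4058  0.024 ] 536.0055281469167
lug 0.5708453086306771 -0.1920514072449872 0.14515497495623647
```

>>> jog_arm:
  commands:
    - [[0.03,0,0],[0,0,0],1]
    - [[0.06,0,0],[0,0,0],1]
    - [[0.08,0,0],[0,0,0],1]
    - [[0.08,0,0],[0,0,0],1]
    - [[0.08,0,0],[0,0,0],1]
    - [[0.08,0,0],[0,0,0],1]
    - [[0.08,0,0],[0,0,0],1]
    - [[0.08,0,0],[0,0,0],1]
    - [[0.08,0,0],[0,0,0],1]
    - [[0.08,0,0],[0,0,0],1]
    - [[0.06,0,0],[0,0,0],1]
    - [[0.032,0,0],[0,0,0],1]
    - [[0,0,0],[0,0,0],1]

```text
t: 14.27
position: [0.5761, -0.1922, 0.158]
tool_rot: [-0.38, -0.595, -0.381, 0.596]
wrist_force: [0.5, 0.5, -3.0]
finger_gap: 0.128
```

>>> jog_arm:
  commands:
    - [[0,0,0],[0,-3,-8],1]
    - [[0,0,0],[0,-6,-17],1]
    - [[0,0,0],[0,-9,-25],1]
    - [[0,0,0],[0,-9,-25],1]
    - [[0,0,0],[0,-9,-25],1]
    - [[0,0,0],[0,-9,-25],1]
    - [[0,0,0],[0,-10,-25],1]
    - [[0,0,0],[0,-10,-25],1]
    - [[0,0,0],[0,-10,-25],1]
    - [[0,0,0],[0,-10,-25],1]
    - [[0,0,0],[0,-9,-25],1]
    - [[0,0,0],[0,-9,-25],1]
    - [[0,0,0],[0,-9,-25],1]
    - [[0,0,0],[0,-9,-25],1]
    - [[0,0,0],[0,-6,-18],1]
    - [[0,0,0],[0,-3,-8],1]
    - [[0,0,0],[0,0,0],1]
    - [[0,0,0],[0,0,0],1]

```text
t: 15.77
position: [0.6057, 0.1805, 0.1591]
tool_rot: [-0.381, -0.595, -0.381, 0.596]
wrist_force: [0.2, -0.7, -4.2]
finger_gap: 0.131
```

```bash
python3 - <<'E'
from fit import *
x,V=held([.538,.214,.177,-.433,0.])
Y=-.4328;u=np.array([np.cos(Y),np.sin(Y)]);c=np.array([.6065,.1826])
W=camera("wrist");cv2.imwrite("pics/w5.png",W["image"])
out=[]
for k,(p,m) in enumerate(V):
    im=np.clip(p["image"]*1.6,0,255).astype(np.uint8)
    cc=((400,170),(215,165))[k];out.append(cv2.resize(im[cc[1]-90:cc[1]+90,cc[0]-100:cc[0]+100],None,fx=2,fy=2,interpolation=2))
cv2.imwrite("pics/h5.png",np.hstack(out))
E
```

```text
15.7667 [0.60569423 0.18045704 0.15906423] 0.131328516278684 [ 0.15985969 -0.74079017 -4.17722807] [-0.01458994 -0.03138334 -0.00736274] [ 2.000e-01  2.880e-01  1.255e+00 -1.000e-03  1.600e+00  2.203e+00]
[[-0.001  0.908 -0.419]
 [-0.001 -0.419 -0.908]
 [-1.    -0.     0.001]]
scene [(0.64, [376.4, 114.2, 61.6, 77.1])]
side [(0.82, [123.7, 137.9, 140.0, 51.9]), (0.3, [222.2, 229.0, 65.8, 50.7])]
boom [ 0.5351  0.2119  0.1757 -0.4156  0.0129] 199.3439832553354
lug 0.6034193998232245 0.18176354771946476 0.14974588862984878
```

View pics/h5.png

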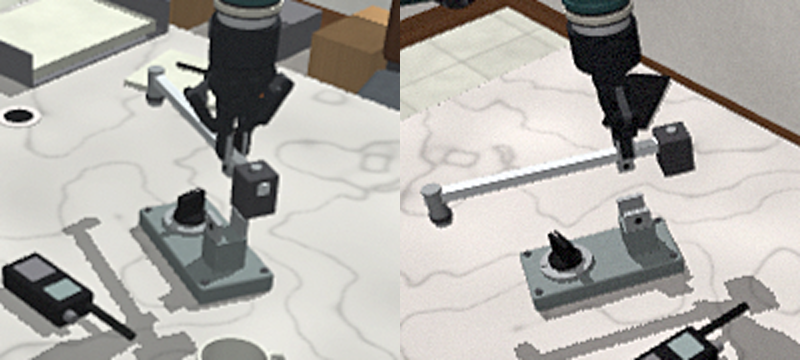

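In the fixed views the boom is held level over the fork, with the counterweight beyond the fork on its +x side. The lug is about 55 mm above the fork, so I'll trim 2 mm sideways and lower 20 mm.

>>> jog_arm:
  commands:
    - [[0,0,0],[4,1,-1],1]
    - [[0,0,0],[6,0,-1],1]
    - [[0,0,0],[6,0,0],1]
    - [[0,0,0],[4,0,0],1]
    - [[0,0,0],[0,0,0],1]
    - [[0,0,0],[0,0,0],1]
    - [[0,0,0],[0,0,0],1]
    - [[0,0,0],[0,0,0],1]

```text
t: 16.68
position: [0.6081, 0.1822, 0.14]
tool_rot: [0.381, 0.596, 0.381, -0.595]
wrist_force: [-0.3, 1.5, -4.6]
finger_gap: 0.132
```

```bash
python3 - <<'E'
from fit import *
x,V=held([.5365,.214,.156,-.425,0.])
p,_=V[1];im=np.clip(p["image"]*1.6,0,255).astype(np.uint8);a=cv2.resize(im[80:240,110:290],None,fx=2.2,fy=2.2,interpolation=2)
p,_=V[0];im=np.clip(p["image"]*1.6,0,255).astype(np.uint8);b=cv2.resize(im[80:240,320:500],None,fx=2.2,fy=2.2,interpolation=2)
cv2.imwrite("pics/z.png",np.hstack([a,b]))
for n,c in(("mug",[.787,-.021,.045]),("radio",[.5,-.01,.02]),("stapler",[.64,-.479,.025])):
    print(n,[(k["rect"]) for k in recognise(n,p)[:1]])
E
```

```text
16.6833 [0.60807553 0.18216065 0.13997222] 0.13173612933188208 [-0.34398019  1.51108084 -4.61746783] [-0.01709005 -0.00844491 -0.04755964] [0.202 0.3   1.277 0.    1.563 2.206]
[[ 0.001  0.908 -0.42 ]
 [ 0.    -0.42  -0.908]
 [-1.     0.001 -0.001]]
scene [(0.79, [377.9, 122.9, 61.3, 76.1])]
side [(0.58, [129.7, 144.4, 134.7, 49.2])]
boom [ 0.5369  0.2152  0.1553 -0.4227  0.0139] 306.9160022056268
lug 0.6049323451572596 0.18458947989848745 0.12923842445845976
mug [[397.0, 247.4, 46.9, 55.3]]
radio [[298.7, 206.9, 67.5, 41.4]]
stapler [[172.0, 328.9, 48.4, 59.0]]
```

View pics/z.png

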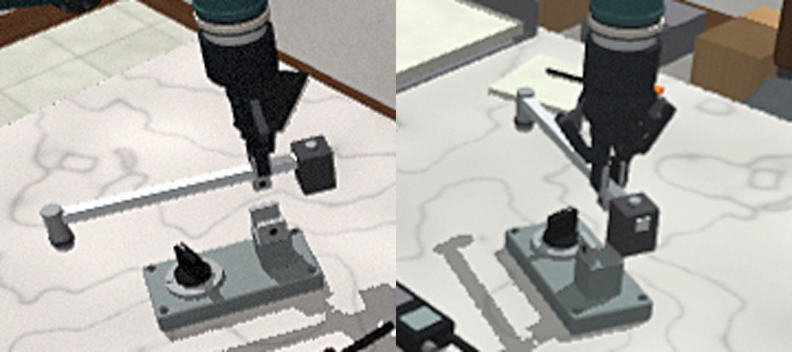

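The boom is held level with its lug about 34 mm above the fork and nothing touching the stand. The mug, radio and stapler are where they were.

```bash
python3 -c "
from plant import *
print(hand_in())"
```

```text
the job is handed in; nothing more can be done
None
```

The job is handed in. The clamp knob is in its released position, and the arm is still holding the boom level above the fork. It took about 17 s of the 64 s allowed.

- **Knob:** I gripped it and turned it clockwise by about 1.19 rad. After I let go, the picture showed its pointer staying on the second mark. My first grip closed on nothing, because the fingertips really stand about 25–30 mm further back than the interface text says. I lowered the tool to allow for that and nothing was touched.
- **Boom:** I gripped it across the tube at the lug, lifted it, and turned it in line with the slot with the counterweight on the fork's +x side.
- **Last checks:**
  - **Position:** the lug is at about (0.605, 0.185), against the fork at (0.6065, 0.1826), so about 2–3 mm off. Its lower face is about 34 mm above the fork top.
  - **Alignment:** the fitted yaw is −0.423 rad against the stand's −0.433. The fitted tilt is about 0.8°.
  - **Load:** the wrist force of about 4.6 N is the boom's weight, and nothing touches the stand.
  - **Other things:** the mug, radio and stapler show at their starting places in the picture.
- **Disagreements:** the tool's own reading puts the grip at (0.608, 0.182), 3–4 mm from the picture fit. The part-hidden outlines make the fit noisy. The wrist camera read about 7 mm off in height against the fixed cameras.

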